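Fill the fit-up gap with the right spacer block

ROBOT

A 7-joint arm with a two-finger parallel gripper is mounted at the origin on the work surface. World frame = base frame: x ahead of the robot, y to its left, z up, the work surface at z = 0. Lengths are in m, angles in rad, forces in N, time in s.
With the tool pointing down it reaches from about 0.35 to 0.9 m from the base axis. Payload 8.1 kg.
Tool frame: the origin (TCP) lies midway between the tips of the shut fingers; the grasp point (between the pads) lies arm.grip_point_offset behind it (arm.grip_point_offset is the distance from the TCP to the grasp point, in m); y points along the fingers, z is the direction in which the jaws open and shut, and the axes are right-handed (so a half turn about y gives the same grasp; the last joint's range is limited). The gripper opens to 92 mm and grips with 3 to 60 N. Pads are 19 mm wide; open, the fingers measure 130 mm over their backs; the gripper's body (75 mm by 190 mm) begins 47 mm behind the grasp point.
Start: joints at [1.008, 0.434, 0.025, 1.573, -0.012, 1.134, -0.075], TCP at [0.277, -0.56, 0.204] pointing down, gripper open.
Joint ranges: [-2.62, 2.62], [-0.44, 2.09], [-1.27, 1.32], [0.08, 2.57], [-1.32, 4.46], [0.12, 2], [-2.74, 2.74]. Speed limits (rad/s): [2.22, 2.22, 3.01, 3.01, 3.14, 3.14, 3.14].

INTERFACE

Orientations are given as a rotation vector (axis times angle).
In Python, from cell import arm, get_image, camera_info gives the robot as it stands.
- The arm moves only by the tool carry_out, never from a script. Its argument "steps" is one flat list of numbers, 5 for each row, row after row: the opening, from 0 (shut) to 1 (fully open), then the shift along the world's x, y, z in units of 0.1 m (1.0 is 0.1 m), then the turn about the world's z in units of 45 degrees (1.0 is 45 degrees). In form: [hand, dx, dy, dz, spin, hand, dx, dy, dz, spin, ...]. A call has 1 to 12 rows; each row is the pose to reach, as a shift and turn from the pose commanded when the call began; what a row does not reach only later rows make up. A row lasts 1/10 s, in which the tool goes at most 50 mm and 8.59 degrees, less where a joint would pass 70% of its speed; a pose out of reach is approached as far as the arm can. A call with a number of a shift or a turn outside -1 to 1 is refused whole. A call with a gripper value outside its range is refused whole. The fingers move at their own pace and stop on an object; "grip_force" is the grip in N (left out, the last holds). Time passes only in rows, so rows that repeat a pose let the fingers close. It gives the time, the measured TCP pose, the force and the opening at its end, in the units of the state.
- arm.observe(): the state, without advancing time (a new reading comes with each control period).
- get_image(name): name is "scene" or "top"; returns (picture, depth): 420x560x3 uint8, red, green, blue; 420x560 float32, m along the optical axis (not along the pixel's ray), 0 where there is no reading.
- camera_info(name): a dict with "fovy" (degrees; the focal length in pixels is half the picture's height over the tangent of half this angle, whatever the lens; pixels are square), "cx", "cy" (the principal point, pixels), "R" (3x3) and "t" (3): a world point X has camera coordinates R X + t. Camera axes: x right, y down, z forward; pixel columns grow to the right and rows downward; lengths in m; the calibration is good to about 2 mm. A picture is of the moment at which its call begins. camera_info takes no time and is no camera call.
- arm.sign_off(): hands the job in, once; it reports no verdict.
The state is a dict: "clock": time; "joints": joint angles; "dq": joint speeds; "joint_efforts": joint torques, N m; "position": TCP position; "ee_rot": TCP orientation; "force": force on the tool from outside, world axes, zero at the start; "ft_torque": the same for the moment, N m; "width": opening from 0.0 (shut) to 1.0 (fully open).
Only numpy, scipy, OpenCV 4.12 (cv2) and the standard library are available. Lean on these libraries where they do the work, as an engineer would, in place of code of your own. Each camera call takes 0.05 s, during which the arm holds its last target. There are 200 camera calls.

TASK

On the welding plate a gap is left between the bolted steel stop and the tube lying beside it. Choose the upright aluminium spacer block that fills this gap snugly, neither too thick to enter nor much too loose, carry it over and lower it upright into the gap all the way down onto the plate before letting go, its length running along the gap and about midway along the tube.

Things in the scene. Friction and masses are not known exactly. Their poses are not given: they have to be found in the camera images.
- plate: grey plate 300 (its x) x 200 (y) x 10 mm, fixed. Origin: centre of underside; z up, upper face at z 10. A bright steel stop bar with 2 bolts stands on it: x -120 to -30, y +21 to +51, top 50 mm (bolts 53) above bench. A tube faces it: same x span, centre line y -45. Gap between, along x: narrow tube y -25 to +21 (46 mm wide), wide tube y -10 to +21 (31 mm). Both gap edges have 6 mm lead-in bevels.
- narrow_tube: dark steel tube 40 mm wide (y), 90 long (x), 40 tall, fixed on the plate parallel to its x; top 50 mm above bench. Origin: centre of underside. It either faces the stop (plate x -75, y -45) or waits out of use at plate x +85, y -10 mm; a like tube, 70 mm wide, lies at the other place.
- thin_spacer: thinnest aluminium spacer block, 25 mm wide (its y), 50 long (x), 75 tall (z), loose, standing upright on the bench. Origin: centre of underside. Grip it across its width in the top 25 mm; the part below goes into the gap. Fits the 31 mm gap with 6 mm play.
- medium_spacer: middle aluminium spacer block, 40 mm wide (its y), 50 long (x), 75 tall (z), loose, standing upright on the bench. Origin: centre of underside. Grip it across its width in the top 25 mm; the part below goes into the gap. Fits the 46 mm gap with 6 mm play. A third block, 55 mm wide, stands 85 mm or more from the others and fits neither gap.
Not all that is in view belongs to the job. What is shaped like the thin_spacer but orange is not meant. What is shaped like the medium_spacer but orange is not meant.

How it is judged:
By the outcome, as a careful person would: the job done as asked, in the order asked, and still so for the second after the job is handed in, with the robot touching nothing.
It also fails if it takes over 35 s, if anything falls off the work surface, if the arm or the gripper's body presses on something with over 40 N, if the wrist force passes 120 N, or if a joint passes its speed limit or range.

## Working session

There is one attempt and no reset: what is moved stays moved. The work goes in short steps, Python scripts to look and compute and a tool call to move; the robot and the scene stay as the last step left them, time stands still between calls to the robot, and variables do not carry over. Pictures are saved under pics/ and viewed, about 8 in all and at most 12, crops included, and the job is handed in when it is done.

Besides the shell and the picture viewer there is one more tool, called after "Emit:" by a JSON object that holds its "op" and its "data", one argument or row to a line. carry_out: Moves the arm, as the interface text tells. Shifts and turns lie within -1 to 1; 1 stands for 0.1 m of shift or 45 degrees of turn. Its arguments: {"type":"object","properties":{"steps":{"type":"array","items":{"type":"number"}},"grip_force":{"type":"number"}},"required":["steps"]}

```bash
mkdir -p pics; cat > h.py <<'E'
import numpy as np,cv2
from cell import arm,get_image,camera_info
def K(n):
    c=camera_info(n); f=210/np.tan(np.radians(c["fovy"])/2)
    return f,c["cx"],c["cy"],np.array(c["R"]),np.array(c["t"])
def cloud(n,d):
    f,cx,cy,R,t=K(n); v,u=np.mgrid[:d.shape[0],:d.shape[1]]
    P=np.stack([(u-cx)/f*d,(v-cy)/f*d,d],-1)
    return (P-t)@R
def save(n,im): cv2.imwrite("pics/"+n,cv2.cvtColor(im,cv2.COLOR_RGB2BGR))
E
python3 - <<'E'
from h import *
for n in("top","scene"):
    im,d=get_image(n); save(n+"0.png",im); np.savez(n+"0.npz",im=im,d=d)
    c=camera_info(n);print(n,c, (d==0).mean())
print(arm.observe(),arm.grip_point_offset)
E
```

```text
top {'fovy': 53.30028547527877, 'cx': 278.98537286852115, 'cy': 209.06190089472187, 'R': array([[ 0.05563152, -0.99844043,  0.00467386],
       [-0.97699012, -0.05540049, -0.20596381],
       [ 0.20590153,  0.00689177, -0.97854845]]), 't': array([-0.05669307,  0.54022786,  0.73642756])} 0.003869047619047619
scene {'fovy': 45.77521211323284, 'cx': 285.0063506734349, 'cy': 207.7476356750518, 'R': array([[-0.51447936,  0.85722865, -0.02168028],
       [ 0.52392314,  0.29422469, -0.79933496],
       [-0.67883395, -0.42260014, -0.60049445]]), 't': array([ 0.29955858, -0.27126455,  1.49845661])} 0.003924319727891156
{'clock': 0.1, 'joints': array([ 1.00841177,  0.43514963,  0.02498312,  1.57403749, -0.01160167,
        1.13402616, -0.07510897]), 'dq': array([ 1.43364029e-03, -5.70757300e-05, -3.73116319e-04, -3.18643576e-03,
       -9.66746130e-04, -9.22195520e-04, -2.34479806e-04]), 'joint_efforts': array([ 2.08912541e-03, -6.69128466e+01,  9.87216085e-01, -3.15147078e+01,
       -6.06685644e-02,  3.74074036e-02,  7.21069796e-05]), 'position': array([ 0.27705901, -0.55965437,  0.20311375]), 'ee_rot': array([-0.46049882,  1.96748138, -1.96465526]), 'force': array([ 0.70512158,  0.22768601, -0.30791946]), 'ft_torque': array([-0.01748699,  0.03529191, -0.00555291]), 'width': 0.9992072846406936} 0.0188
```

View pics/top0.png

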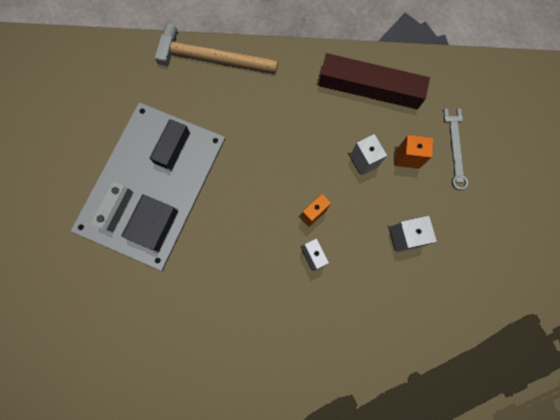

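View pics/scene0.png

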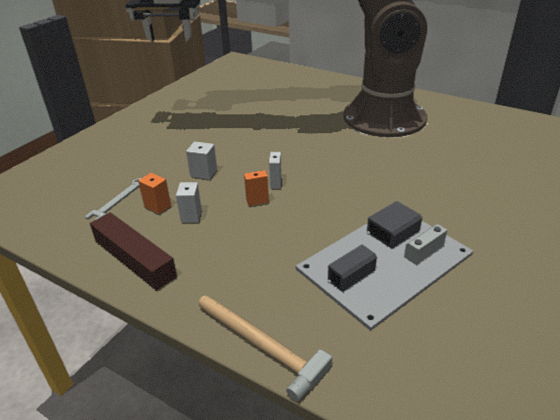

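Top view: the stop, with its two bolts, is at about (112,205). The wide tube faces it at (150,222), and the narrow tube is out of use at (170,143). That makes the gap 31 mm, so the thin aluminium block at (316,255) is the one to use. Next I'll measure the poses.

```bash
cat > m.py <<'E'
from h import *
def rect(P,m,name,lo,hi):
    m=(m&(P[...,2]>lo)&(P[...,2]<hi)).astype(np.uint8)
    m=cv2.morphologyEx(m,cv2.MORPH_OPEN,np.ones((2,2)))
    n,l,s,c=cv2.connectedComponentsWithStats(m)
    for i in range(1,n):
        if s[i,4]<60: continue
        q=P[l==i]; (x,y),(w,h),a=cv2.minAreaRect((q[:,:2]*1000).astype(np.float32))
        if w<h: w,h,a=h,w,a+90
        print(name,"px",c[i].round(),"xy",round(x,1),round(y,1),"size",round(w,1),round(h,1),"long-axis deg",round((a+90)%180-90,1),"z",np.median(q[:,2]).round(4))
E
python3 - <<'E'
from m import *
for n in("top","scene"):
    z=np.load(n+"0.npz"); P=cloud(n,z["d"])
    on=(z["d"]>0)&(P[...,0]>.2)&(P[...,0]<1)&(abs(P[...,1])<.6)
    rect(P,on,n+" 75",.068,.082); rect(P,on,n+" 50",.044,.0575); rect(P,on,n+" 10",.006,.014)
E
```

```text
top 75 px [372. 150.] xy 556.1 -120.6 size 391.3 58.9 long-axis deg -35.3 z 0.0734
top 75 px [420. 148.] xy 563.0 -175.5 size 462.6 60.4 long-axis deg -45.5 z 0.0736
top 75 px [317. 208.] xy 552.0 -102.2 size 68.7 22.4 long-axis deg -43.7 z 0.0732
top 75 px [418. 233.] xy 467.9 -181.0 size 342.9 54.1 long-axis deg -68.3 z 0.0735
top 75 px [317. 255.] xy 437.5 -68.6 size 127.4 52.2 long-axis deg -54.6 z 0.0735
top 50 px [376.  77.] xy 621.4 -185.1 size 522.5 235.3 long-axis deg -8.1 z 0.0484
top 50 px [168. 143.] xy 666.9 201.0 size 89.7 36.3 long-axis deg -19.2 z 0.048
top 50 px [415. 161.] xy 659.5 -296.2 size 65.6 12.7 long-axis deg -78.2 z 0.046
top 50 px [109. 206.] xy 481.9 142.3 size 394.0 89.9 long-axis deg 72.3 z 0.048
top 50 px [148. 223.] xy 465.9 108.5 size 321.1 91.0 long-axis deg 71.4 z 0.0482
top 10 px [151. 183.] xy 552.3 133.6 size 427.5 300.9 long-axis deg 70.4 z 0.0083
scene 75 px [202. 150.] xy 871.6 30.3 size 1225.7 67.7 long-axis deg 40.8 z 0.0765
scene 75 px [276. 159.] xy 408.7 -126.0 size 171.6 22.2 long-axis deg 28.8 z 0.0763
scene 75 px [257. 177.] xy 497.4 
[... 344 characters left out ...]
 95.7 37.9 long-axis deg 1.2 z 0.0472
scene 50 px [156. 194.] xy 652.6 -287.9 size 96.1 50.3 long-axis deg 5.2 z 0.048
scene 50 px [190. 204.] xy 636.1 -200.4 size 114.8 36.5 long-axis deg 18.2 z 0.0469
scene 50 px [396. 219.] xy 874.6 305.3 size 922.1 106.4 long-axis deg 12.4 z 0.0514
scene 50 px [133. 243.] xy 1014.6 95.8 size 927.3 130.8 long-axis deg 58.4 z 0.0515
scene 50 px [428. 238.] xy 877.4 354.8 size 892.8 67.0 long-axis deg 8.8 z 0.0513
scene 50 px [353. 262.] xy 966.0 299.7 size 757.6 83.0 long-axis deg 18.0 z 0.051
scene 10 px [115. 201.] xy 718.5 -356.2 size 199.3 92.7 long-axis deg 2.5 z 0.0087
scene 10 px [384. 274.] xy 885.8 266.4 size 884.4 305.4 long-axis deg 4.9 z 0.0116
```

```bash
sed -i 's/ones((2,2))/ones((3,3))/; s/s\[i,4\]<60/s[i,4]<40/' m.py
python3 - <<'E'
from m import *
for n in("top","scene"):
    z=np.load(n+"0.npz"); P=cloud(n,z["d"])
    on=(z["d"]>0)&(P[...,0]>.2)&(P[...,0]<1)&(abs(P[...,1])<.6)
    b=.0 if n=="scene" else 0
    rect(P,on,n+" 75",.070,.080); rect(P,on,n+" 50",.044,.0575); rect(P,on,n+" 10",.006,.014)
E
```

```text
top 75 px [371. 149.] xy 666.2 -195.9 size 50.2 41.0 long-axis deg 30.1 z 0.0735
top 75 px [419. 146.] xy 677.2 -287.0 size 50.7 40.4 long-axis deg 85.2 z 0.0737
top 75 px [316. 207.] xy 546.2 -94.8 size 50.3 25.1 long-axis deg -42.8 z 0.0734
top 75 px [418. 232.] xy 511.2 -282.6 size 55.9 49.9 long-axis deg -74.9 z 0.0736
top 75 px [316. 254.] xy 460.6 -97.7 size 50.0 24.8 long-axis deg 29.3 z 0.0736
top 50 px [375.  76.] xy 834.6 -206.5 size 220.4 53.6 long-axis deg 78.4 z 0.0484
top 50 px [167. 142.] xy 668.1 202.9 size 90.5 39.5 long-axis deg -19.9 z 0.0481
top 50 px [108. 205.] xy 534.0 301.8 size 89.8 30.0 long-axis deg -20.1 z 0.0483
top 50 px [147. 222.] xy 506.0 223.3 size 90.4 69.1 long-axis deg -19.4 z 0.0483
top 10 px [150. 182.] xy 592.1 241.8 size 300.3 201.5 long-axis deg -19.8 z 0.0084
top 10 px [174. 119.] xy 734.3 206.8 size 26.4 7.3 long-axis deg 70.9 z 0.0087
scene 75 px [201. 148.] xy 508.6 -284.7 size 56.0 54.9 long-axis deg 11.7 z 0.077
scene 75 px [275. 158.] xy 460.4 -98.9 size 55.7 23.7 long-axis deg 31.6 z 0.0769
scene 75 px [256. 175.] xy 545.4 -97.2 size 
[... 503 characters left out ...]
32.3 long-axis deg -49.1 z 0.0504
scene 50 px [395. 218.] xy 506.4 221.8 size 94.9 73.4 long-axis deg -19.7 z 0.0515
scene 50 px [187. 204.] xy 685.1 -185.8 size 40.0 8.1 long-axis deg -57.2 z 0.0507
scene 50 px [132. 242.] xy 833.1 -209.3 size 223.9 52.7 long-axis deg 78.6 z 0.0515
scene 50 px [427. 237.] xy 532.5 297.9 size 93.8 32.7 long-axis deg -19.1 z 0.0515
scene 50 px [352. 261.] xy 667.5 201.5 size 92.5 42.7 long-axis deg -20.6 z 0.0512
scene 10 px [115. 200.] xy 706.7 -386.7 size 167.8 39.8 long-axis deg 1.9 z 0.0091
scene 10 px [422. 229.] xy 474.5 269.1 size 62.8 20.2 long-axis deg -13.8 z 0.0122
scene 10 px [382. 274.] xy 590.7 239.1 size 303.6 202.2 long-axis deg -19.9 z 0.0115
```

```bash
python3 - <<'E'
from h import *
from scipy.spatial.transform import Rotation as R
o=arm.observe(); M=R.from_rotvec(o["ee_rot"]).as_matrix(); print(M.round(3)); print("jaw deg",np.degrees(np.arctan2(M[1,2],M[0,2])))
E
```

```text
[[-0.896 -0.001  0.444]
 [-0.444  0.001 -0.896]
 [ 0.    -1.    -0.001]]
jaw deg -63.66133682157117
```

Emit:
{"op": "carry_out", "data": {
  "steps": [1,0.2,0.5,0,0.07,1,0.4,1,0,0.07,1,0.4,1,0,0.07,1,0.4,1,0,0.07],
  "grip_force": 30
}}

```text
clock: 0.5
position: [0.3184, -0.4583, 0.2039]
ee_rot: [-0.511, 1.931, -1.93]
force: [-0.2, -0.2, 0.6]
width: 0.999
```

Emit:
{"op": "carry_out", "data": {
  "steps": [1,0.2,0.5,0,0,1,0.4,1,0,0,1,0.4,1,0,0,1,0.4,1,0,0]
}}

```text
clock: 0.9
position: [0.3577, -0.36, 0.2039]
ee_rot: [-0.51, 1.931, -1.932]
force: [-1.1, -0.8, -0.4]
width: 1.0
```

Emit:
{"op": "carry_out", "data": {
  "steps": [1,0.2,0.5,0,0,1,0.4,1,0,0,1,0.4,1,0,0,1,0.4,1,0,0]
}}

```text
clock: 1.3
position: [0.3976, -0.2609, 0.2039]
ee_rot: [-0.509, 1.931, -1.932]
force: [0.1, -0.9, -0.2]
width: 0.998
```

Emit:
{"op": "carry_out", "data": {
  "steps": [1,0.2,0.5,0,0,1,0.4,1,0,0,1,0.4,1,0,0,1,0.4,1,0,0]
}}

```text
clock: 1.7
position: [0.4378, -0.1614, 0.2038]
ee_rot: [-0.509, 1.932, -1.933]
force: [0.3, -0.7, -0.2]
width: 0.999
```

Emit:
{"op": "carry_out", "data": {
  "steps": [1,0.23,0.63,0,0,1,0.23,0.63,0,0,1,0.23,0.63,0,0,1,0.23,0.63,-0.4,0,1,0.23,0.63,-0.8,0,1,0.23,0.63,-0.8,0]
}}

```text
clock: 2.3
position: [0.4562, -0.1005, 0.1199]
ee_rot: [-0.514, 1.94, -1.936]
force: [-1.3, 0.3, -0.3]
width: 1.001
```

```bash
python3 - <<'E'
from h import *
from scipy.spatial.transform import Rotation as R
o=arm.observe(); M=R.from_rotvec(o["ee_rot"]).as_matrix(); print(o["position"],o["joints"].round(2),"jaw deg",np.degrees(np.arctan2(M[1,2],M[0,2])))
a,_=get_image("top");b,_=get_image("scene")
save("c1.png",cv2.resize(np.hstack([a[150:350,220:420],b[60:260,180:380]]),None,fx=2,fy=2))
E
```

```text
[ 0.45623645 -0.10054213  0.11991638] [ 0.31  0.3  -0.25  2.03  0.1   0.83 -1.06] jaw deg -60.75903382356909
```

View pics/c1.png

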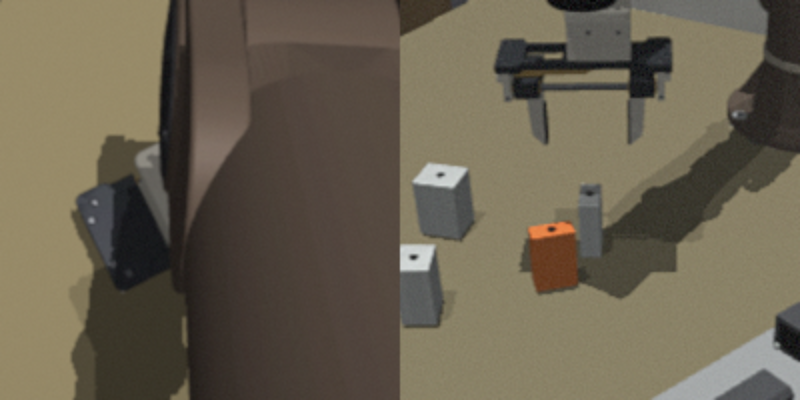

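The crop shows the open fingers straddling the thin block (at about (590,220) in the crop). The orange block in front of it is clear of the fingers.

```bash
python3 - <<'E'
from h import *
print(arm.observe()["position"],arm.observe()["joints"].round(3))
E
```

```text
[ 0.45971329 -0.09960423  0.12408417] [ 0.306  0.296 -0.254  2.021  0.1    0.838 -1.064]
```

Emit:
{"op": "carry_out", "data": {
  "steps": [1,0.01,0.01,-0.3,0,1,0.01,0.01,-0.6,0,1,0.01,0.01,-0.76,0,1,0.01,0.01,-0.76,0,1,0.01,0.01,-0.76,0,0,0.01,0.01,-0.76,0,0,0.01,0.01,-0.76,0,0,0.01,0.01,-0.76,0,0,0.01,0.01,-0.76,0,0,0.01,0.01,-0.76,0,0,0.01,0.01,-0.76,0,0,0.01,0.01,-0.76,0],
  "grip_force": 30
}}

```text
clock: 3.6
position: [0.4613, -0.0961, 0.0478]
ee_rot: [-0.509, 1.932, -1.932]
force: [-0.1, 0.8, -0.3]
width: 0.44
```

Emit:
{"op": "carry_out", "data": {
  "steps": [0,0,0,0,0,0,0,0,0,0,0,0,0,0,0,0,0,0,0,0,0,0,0,0,0]
}}

```text
clock: 4.1
position: [0.4614, -0.0961, 0.0478]
ee_rot: [-0.509, 1.932, -1.932]
force: [0.2, -1.1, 0.1]
width: 0.264
```

Emit:
{"op": "carry_out", "data": {
  "steps": [0,0,0,0.2,0,0,0,0,0.5,0,0,0,0,0.9,0,0,0,0,1,0,0,0,0,1,0,0,0,0,1,0]
}}

```text
clock: 4.7
position: [0.4604, -0.0961, 0.1467]
ee_rot: [-0.51, 1.933, -1.933]
force: [-0.3, 0.2, -3.0]
width: 0.257
```

Emit:
{"op": "carry_out", "data": {
  "steps": [0,0.03,0.2,0,0.17,0,0.06,0.4,0,0.34,0,0.1,0.6,0,0.51,0,0.13,0.75,0,0.68,0,0.16,0.9,0,0.85,0,0.2,1,0,0.97,0,0.2,1,0,0.97,0,0.2,1,0,0.97]
}}

```text
clock: 5.5
position: [0.4803, 0.0034, 0.1464]
ee_rot: [-1.056, 1.426, -1.424]
force: [0.3, -0.1, -2.4]
width: 0.266
```

Emit:
{"op": "carry_out", "data": {
  "steps": [0,0.03,0.2,0,0.17,0,0.06,0.4,0,0.34,0,0.1,0.6,0,0.51,0,0.13,0.75,0,0.68,0,0.16,0.9,0,0.85,0,0.2,1,0,0.97,0,0.2,1,0,0.97,0,0.2,1,0,0.97]
}}

```text
clock: 6.3
position: [0.5009, 0.1026, 0.1472]
ee_rot: [-1.395, 0.863, -0.862]
force: [0.2, 0.3, -2.6]
width: 0.263
```

Emit:
{"op": "carry_out", "data": {
  "steps": [0,0.03,0.2,0,0.17,0,0.06,0.4,0,0.34,0,0.1,0.6,0,0.51,0,0.13,0.75,0,0.68,0,0.16,0.9,0,0.85,0,0.2,1,0,0.97,0,0.2,1,0,0.97,0,0.2,1,0,0.97]
}}

```text
clock: 7.1
position: [0.5211, 0.2024, 0.1474]
ee_rot: [-1.555, 0.273, -0.272]
force: [0.6, 0.1, -1.6]
width: 0.263
```

```bash
cat > s.py <<'E'
from h import *
from scipy.spatial.transform import Rotation as R
def st():
    o=arm.observe(); M=R.from_rotvec(o["ee_rot"]).as_matrix(); print(o["clock"],o["position"].round(4),o["joints"].round(2),"jaw deg",np.degrees(np.arctan2(M[1,2],M[0,2])).round(2),"F",o["force"].round(1),"w",o["width"].round(3), "down",M[:,1].round(3))
E
python3 -c "from s import *;st()"
```

```text
Traceback (most recent call last):
  File "s.py", line 4, in st
    o=arm.observe(); M=R.from_rotvec(o["ee_rot"]).as_matrix(); print(o["clock"],o["position"].round(4),o["joints"].round(2),"jaw deg",np.degrees(np.arctan2(M[1,2],M[0,2])).round(2),"F",o["force"].round(1),"w",o["width"].round(3), "down",M[:,1].round(3))
                                                                                                                                                                                                                 ^^^^^^^^^^^^^^^^
AttributeError: 'float' object has no attribute 'round'
```

Emit:
{"op": "carry_out", "data": {
  "steps": [0,0.01,0.35,0,0,0,0.02,0.6,0,0,0,0.02,0.7,0,0,0,0.02,0.7,0,0,0,0.02,0.7,0,0]
}}

```text
clock: 7.6
position: [0.5235, 0.272, 0.1475]
ee_rot: [-1.556, 0.27, -0.27]
force: [0.5, -0.9, -3.1]
width: 0.264
```

```bash
sed -i 's/o\["width"\].round(3)/round(o["width"],3)/' s.py
python3 - <<'E'
from s import *
st()
a,da=get_image("top");b,db=get_image("scene"); np.savez("p.npz",a=a,da=da,b=b,db=db)
save("c2.png",np.hstack([cv2.resize(a[110:310,50:250],None,fx=2,fy=2),cv2.resize(b[130:330,300:500],None,fx=2,fy=2)]));st()
E
```

```text
7.6 [0.5235 0.272  0.1475] [-0.04  0.56 -0.79  1.68  0.44  1.09  0.27] jaw deg 70.31 F [ 0.5 -0.9 -3.1] w 0.264 down [-0.    -0.002 -1.   ]
7.7 [0.5237 0.2718 0.1476] [-0.04  0.56 -0.79  1.68  0.44  1.09  0.27] jaw deg 70.28 F [-0.1 -0.5 -2.7] w 0.264 down [-0.    -0.002 -1.   ]
```

View pics/c2.png

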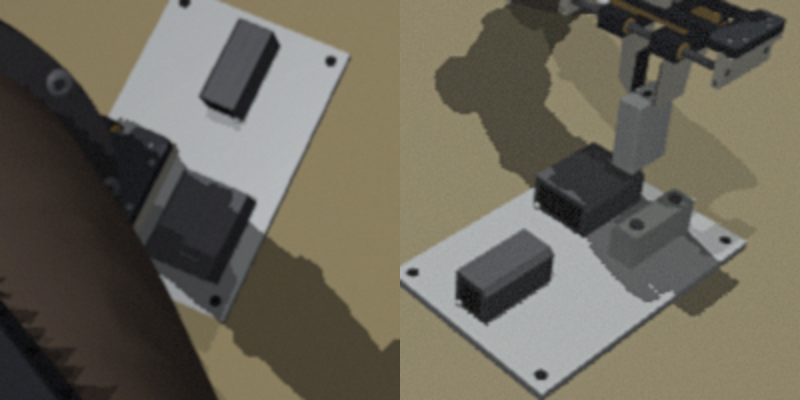

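The scene view shows the block held upright over the gap between the wide tube and the stop. I'll check sideways alignment using end faces from that one view, so the camera bias cancels.

```bash
python3 - <<'E'
from s import *
z=np.load("p.npz");P=cloud("scene",z["db"])
th=np.radians(-19.8);ex=np.array([np.cos(th),np.sin(th),0]);ey=np.array([-np.sin(th),np.cos(th),0])
Q=np.stack([(P-[.5233,.2718,0])@ex,(P-[.5233,.2718,0])@ey,P[...,2]],-1)*1000  # gap frame, mm
N=np.cross(cv2.Sobel(Q,cv2.CV_64F,1,0,ksize=3),cv2.Sobel(Q,cv2.CV_64F,0,1,ksize=3));N/=np.linalg.norm(N,axis=-1,keepdims=True)+1e-9
ok=z["db"]>0
def rep(nm,m):
    q=Q[m&ok]; print(nm,len(q),np.percentile(q,[2,50,98],axis=0).round(1).tolist())
x,y,h=Q[...,0],Q[...,1],Q[...,2]
rep("block end",(h>105)&(h<125)&(abs(y)<30)&(abs(x)<45)&(abs(N[...,0])>.9))
rep("block side",(h>105)&(h<140)&(abs(y)<30)&(abs(x)<45)&(abs(N[...,1])>.9))
rep("stop end",(h>18)&(h<40)&(y>5)&(y<60)&(abs(x)<60)&(abs(N[...,0])>.9))
rep("tube end",(h>18)&(h<40)&(y<-5)&(y>-100)&(abs(x)<60)&(abs(N[...,0])>.9))
rep("stop back",(h>18)&(h<40)&(y>35)&(y<60)&(abs(x)<40)&(abs(N[...,1])>.9))
rep("stop top",(h>46)&(h<54)&(y>5)&(y<60)&(abs(x)<60)&(abs(N[...,2])>.9))
rep("tube top",(h>46)&(h<54)&(y<-5)&(y>-100)&(abs(x)<60)&(abs(N[...,2])>.9))
E
```

```text
block end 57 [[24.4, -8.8, 106.9], [26.2, -0.5, 116.3], [28.4, 10.9, 123.4]]
block side 195 [[-18.4, 10.9, 106.3], [4.0, 12.6, 122.8], [24.7, 14.0, 138.6]]
stop end 87 [[41.8, 15.3, 18.5], [44.3, 28.1, 28.4], [46.1, 41.0, 39.6]]
tube end 184 [[42.5, -83.9, 19.0], [44.9, -52.0, 28.9], [47.1, -21.6, 38.9]]
stop back 173 [[-37.0, 41.2, 18.4], [1.5, 42.5, 28.4], [38.1, 44.0, 39.4]]
stop top 176 [[-39.7, 20.1, 49.4], [3.9, 32.6, 51.8], [41.0, 41.7, 53.9]]
tube top 583 [[-38.0, -83.4, 49.2], [5.6, -56.4, 51.7], [41.8, -23.9, 53.7]]
```

Emit:
{"op": "carry_out", "data": {
  "steps": [0,0,-0.01,-0.2,0,0,0,-0.01,-0.4,0,0,0,-0.01,-0.4,0,0,0,-0.01,-0.4,0]
}}

```text
clock: 8.1
position: [0.5235, 0.272, 0.108]
ee_rot: [-1.555, 0.269, -0.269]
force: [-0.2, 0.4, -1.8]
width: 0.264
```

```bash
cat > g.py <<'E'
from s import *
th=np.radians(-19.8);ex=np.array([np.cos(th),np.sin(th),0]);ey=np.array([-np.sin(th),np.cos(th),0])
def go(k=3):
    st()
    o=(np.array(arm.observe()["position"])-[.5233,.2718,0]); print("tcp gap",(o@ex*1000).round(1),(o@ey*1000).round(1))
    ims=[get_image("scene") for _ in range(k)]
    db=np.median([i[1] for i in ims],axis=0);P=cloud("scene",db)
    Q=np.stack([(P-[.5233,.2718,0])@ex,(P-[.5233,.2718,0])@ey,P[...,2]],-1)*1000
    N=np.cross(cv2.Sobel(Q,cv2.CV_64F,1,0,ksize=3),cv2.Sobel(Q,cv2.CV_64F,0,1,ksize=3));N/=np.linalg.norm(N,axis=-1,keepdims=True)+1e-9
    x,y,h=Q[...,0],Q[...,1],Q[...,2]
    def rep(nm,m):
        q=Q[m&(db>0)]
        if len(q): print(nm,len(q),np.percentile(q,[2,50,98],axis=0).round(1).tolist(),"slope y/z,y/x",np.linalg.lstsq(np.c_[q[:,[2,0]],np.ones(len(q))],q[:,1],rcond=None)[0][:2].round(3))
    rep("block end",(h>56)&(h<125)&(abs(y)<25)&(abs(x)<40)&(abs(N[...,0])>.9))
    rep("block side",(h>60)&(h<100)&(abs(y)<25)&(abs(x)<40)&(abs(N[...,1])>.9))
    rep("block top",(h>65)&(h<140)&(abs(y)<25)&(abs(x)<40)&(abs(N[...,2])>.9))
    rep("stop back",(h>18)&(h<48)&(y>35)&(y<60)&(abs(x)<40)&(abs(N[...,1])>.9))
    rep("stop end",(h>18)&(h<40)&(y>5)&(y<60)&(abs(x)<60)&(abs(N[...,0])>.9))
    rep("tube end",(h>18)&(h<40)&(y<-15)&(y>-100)&(abs(x)<60)&(abs(N[...,0])>.9))
    return ims[-1][0]
E
python3 - <<'E'
from g import *
b=go(); save("c3.png",cv2.resize(b[150:300,330:480],None,fx=4,fy=4,interpolation=cv2.INTER_CUBIC))
E
```

```text
8.1 [0.5235 0.272  0.108 ] [-0.05  0.6  -0.77  1.73  0.48  1.02  0.24] jaw deg 70.37 F [-0.2  0.4 -1.8] w 0.264 down [-0.    -0.001 -1.   ]
tcp gap 0.1 0.2
block end 210 [[24.7, -8.9, 68.4], [26.5, 1.0, 97.0], [27.9, 11.0, 123.6]] slope y/z,y/x [-0.031  1.645]
block side 194 [[-19.5, 12.0, 65.2], [3.7, 13.4, 83.5], [24.9, 14.6, 99.2]] slope y/z,y/x [-0.03  -0.007]
block top 106 [[-11.6, -10.8, 136.4], [10.4, -2.2, 137.8], [24.7, 9.3, 139.2]] slope y/z,y/x [3.13  0.237]
stop back 247 [[-38.5, 41.4, 18.6], [1.4, 42.5, 33.4], [37.9, 43.4, 47.3]] slope y/z,y/x [0.004 0.003]
stop end 99 [[42.9, 15.4, 19.0], [44.4, 28.3, 29.4], [45.6, 40.8, 39.9]] slope y/z,y/x [0.044 0.53 ]
tube end 210 [[43.2, -83.7, 18.8], [45.0, -50.1, 28.8], [46.8, -20.5, 39.6]] slope y/z,y/x [-0.129 -1.248]
```

View pics/c3.png

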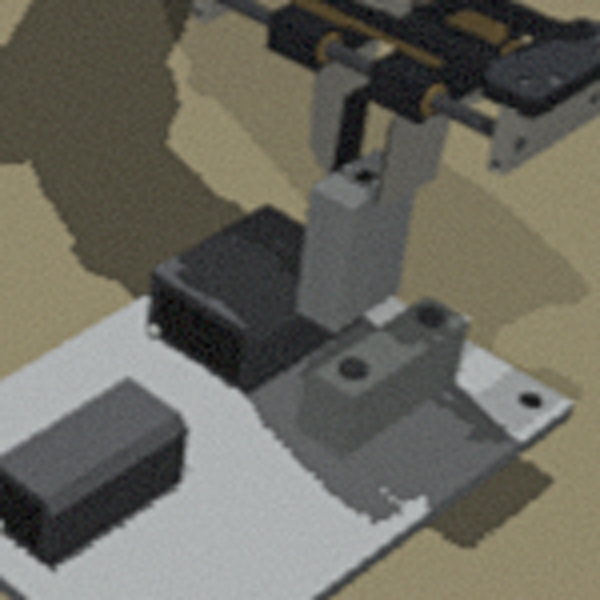

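Emit:
{"op": "carry_out", "data": {
  "steps": [0,-0.03,-0.02,0,0,0,-0.03,-0.02,0,0,0,-0.03,-0.02,-0.05,0,0,-0.03,-0.02,-0.1,0,0,-0.03,-0.02,-0.13,0,0,-0.03,-0.02,-0.16,0,0,-0.03,-0.02,-0.18,0,0,-0.03,-0.02,-0.18,0]
}}

```text
clock: 9.05
position: [0.5202, 0.2708, 0.0895]
ee_rot: [-1.554, 0.268, -0.268]
force: [-0.3, 0.2, -2.1]
width: 0.262
```

```bash
python3 - <<'E'
from g import *
go()
E
```

```text
9.05 [0.5202 0.2708 0.0895] [-0.06  0.61 -0.76  1.75  0.5   0.98  0.22] jaw deg 70.44 F [-0.3  0.2 -2.1] w 0.262 down [-0. -0. -1.]
tcp gap -2.6 -2.0
block end 233 [[6.8, -14.4, 58.4], [23.6, -1.6, 90.4], [25.3, 13.4, 123.7]] slope y/z,y/x [-0.019 -0.214]
block side 226 [[-21.6, 8.8, 60.4], [1.0, 10.1, 80.0], [21.8, 11.4, 99.1]] slope y/z,y/x [-0.034 -0.007]
block top 103 [[-14.6, -14.2, 117.4], [7.6, -4.6, 119.0], [22.2, 7.2, 120.3]] slope y/z,y/x [3.017 0.252]
stop back 252 [[-38.5, 41.6, 19.0], [0.9, 42.6, 33.6], [38.8, 43.5, 47.2]] slope y/z,y/x [ 0.001 -0.   ]
stop end 97 [[42.8, 16.2, 18.3], [44.2, 28.9, 28.8], [45.9, 41.0, 39.3]] slope y/z,y/x [-0.057 -0.473]
tube end 209 [[43.2, -83.7, 18.5], [44.9, -50.7, 29.1], [46.5, -21.1, 39.6]] slope y/z,y/x [ 0.064 -1.515]
```

Emit:
{"op": "carry_out", "data": {
  "steps": [0,0,-0.01,-0.04,0,0,0,-0.01,-0.08,0,0,0,-0.01,-0.12,0,0,0,-0.01,-0.16,0,0,0,-0.01,-0.2,0,0,0,-0.01,-0.24,0,0,0,-0.01,-0.27,0,0,0,-0.01,-0.29,0,0,0,-0.01,-0.29,0]
}}

```text
clock: 10.1
position: [0.5202, 0.2698, 0.0605]
ee_rot: [-1.554, 0.268, -0.268]
force: [-0.5, -0.4, -2.2]
width: 0.267
```

Entered with no contact force. The last few millimetres go down slowly until it touches.

Emit:
{"op": "carry_out", "data": {
  "steps": [0,0,0,-0.01,0,0,0,0,-0.02,0,0,0,0,-0.03,0,0,0,0,-0.03,0]
}}

```text
clock: 10.5
position: [0.5204, 0.27, 0.0579]
ee_rot: [-1.554, 0.268, -0.268]
force: [-0.9, -0.2, -1.9]
width: 0.265
```

Emit:
{"op": "carry_out", "data": {
  "steps": [0,0,0,-0.005,0,0,0,0,-0.01,0,0,0,0,-0.01,0]
}}

```text
clock: 10.8
position: [0.5207, 0.2704, 0.0578]
ee_rot: [-1.553, 0.267, -0.269]
force: [-1.7, -2.3, 6.9]
width: 0.263
```

```bash
python3 - <<'E'
from g import *
b=go(2); save("c4.png",cv2.resize(b[150:300,330:480],None,fx=4,fy=4,interpolation=cv2.INTER_CUBIC))
E
```

```text
10.8 [0.5207 0.2704 0.0578] [-0.07  0.65 -0.73  1.78  0.53  0.92  0.19] jaw deg 70.45 F [-1.7 -2.3  6.9] w 0.263 down [ 0.001  0.001 -1.   ]
tcp gap -2.0 -2.2
block end 190 [[6.4, -24.0, 57.4], [15.9, 0.8, 86.1], [25.9, 24.0, 123.0]] slope y/z,y/x [-0.109 -0.584]
block side 112 [[-21.0, -16.6, 60.6], [2.8, 8.7, 70.2], [23.2, 15.9, 99.4]] slope y/z,y/x [-0.611  0.193]
block top 92 [[-16.1, -14.9, 85.4], [6.9, -4.8, 87.0], [22.3, 7.1, 88.4]] slope y/z,y/x [2.712 0.299]
stop back 235 [[-38.5, 41.6, 18.5], [2.0, 42.6, 33.6], [39.0, 43.6, 47.3]] slope y/z,y/x [0.    0.001]
stop end 101 [[42.5, 16.0, 18.7], [44.3, 28.4, 29.2], [45.8, 40.6, 39.4]] slope y/z,y/x [0.053 1.59 ]
tube end 178 [[19.5, -83.8, 18.6], [44.9, -55.6, 29.6], [46.4, -19.1, 39.8]] slope y/z,y/x [ 0.133 -1.401]
```

View pics/c4.png

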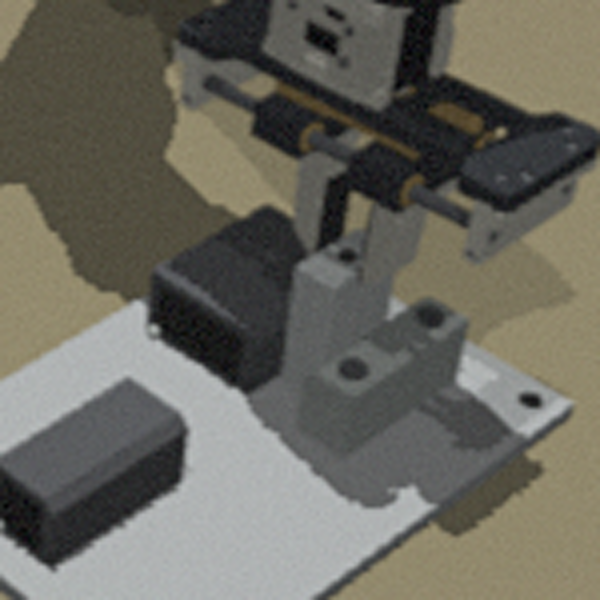

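Block top reads 87.0 mm in the scene view. That view reads 1.5 mm high, so the top is at about 85 mm, which means the block is seated on the plate. A contact force of +9 N agrees. The picture shows it upright between the tube and the stop, with the fingertips above the stop. Now I'll release it.

Emit:
{"op": "carry_out", "data": {
  "steps": [0.3,0,0,0,0,0.4,0,0,0,0,0.5,0,0,0,0,0.5,0,0,0,0,0.5,0,0,0,0,0.5,0,0,0,0,0.5,0,0,0,0]
}}

```text
clock: 11.6
position: [0.5204, 0.2699, 0.0568]
ee_rot: [-1.554, 0.268, -0.268]
force: [-0.9, -0.3, -0.2]
width: 0.498
```

Emit:
{"op": "carry_out", "data": {
  "steps": [0.5,0,0,0.1,0,0.5,0,0,0.3,0,0.5,0,0,0.6,0,0.5,0,0,1,0,0.5,0,0,1,0,0.5,0,0,1,0]
}}

```text
clock: 12.2
position: [0.5209, 0.2703, 0.1583]
ee_rot: [-1.553, 0.266, -0.27]
force: [-0.1, -0.4, -0.8]
width: 0.501
```

Emit:
{"op": "carry_out", "data": {
  "steps": [0.5,0,-0.3,0.2,0,0.5,0,-0.7,0.4,0,0.5,0,-1,0.5,0,0.5,0,-1,0.5,0,0.5,0,-1,0.5,0]
}}

```text
clock: 12.7
position: [0.5201, 0.1689, 0.2062]
ee_rot: [-1.555, 0.27, -0.269]
force: [0.5, 0.3, 0.1]
width: 0.497
```

Emit:
{"op": "carry_out", "data": {
  "steps": [0.5,0,-0.3,0,0,0.5,0,-0.7,0,0,0.5,0,-1,0,0,0.5,0,-1,0,0,0.5,0,-1,0,0]
}}

```text
clock: 13.2
position: [0.5199, 0.0706, 0.2061]
ee_rot: [-1.554, 0.269, -0.267]
force: [-0.1, 0.3, -0.4]
width: 0.499
```

```bash
python3 - <<'E'
from g import *
b=go(3); a,da=get_image("top")
P=cloud("top",da); from m import rect
on=(da>0)&(P[...,0]>.4)&(P[...,0]<.65)&(P[...,1]>.15)&(P[...,1]<.4)
rect(P,on,"top85",.078,.09); rect(P,on,"top50",.044,.0575)
save("c5.png",np.hstack([cv2.resize(a[110:310,50:250],None,fx=2,fy=2),cv2.resize(b[130:330,300:500],None,fx=2,fy=2)]))
E
```

```text
13.2 [0.5199 0.0706 0.2061] [ 0.4   0.4  -0.84  1.76  0.32  1.13  0.68] jaw deg 70.45 F [-0.1  0.3 -0.4] w 0.499 down [-0.001  0.001 -1.   ]
tcp gap 64.9 -190.4
block end 103 [[22.6, -10.8, 56.5], [24.3, -0.7, 71.1], [25.6, 8.8, 85.2]] slope y/z,y/x [0.003 1.682]
block side 138 [[-22.7, 9.6, 61.2], [0.3, 10.5, 73.4], [23.8, 11.4, 85.5]] slope y/z,y/x [ 0.003 -0.001]
block top 134 [[-19.3, -10.3, 85.7], [1.4, -0.7, 86.8], [22.3, 8.4, 88.3]] slope y/z,y/x [ 1.282 -0.01 ]
stop back 254 [[-38.6, 41.4, 18.4], [1.0, 42.6, 33.0], [38.0, 43.6, 47.5]] slope y/z,y/x [0.002 0.001]
stop end 98 [[42.8, 15.5, 19.0], [44.3, 28.5, 29.4], [46.1, 40.4, 39.2]] slope y/z,y/x [-0.043  0.783]
tube end 210 [[43.4, -83.4, 18.6], [45.0, -50.1, 28.9], [46.5, -20.1, 39.5]] slope y/z,y/x [ 0.054 -1.11 ]
```

View pics/c5.png

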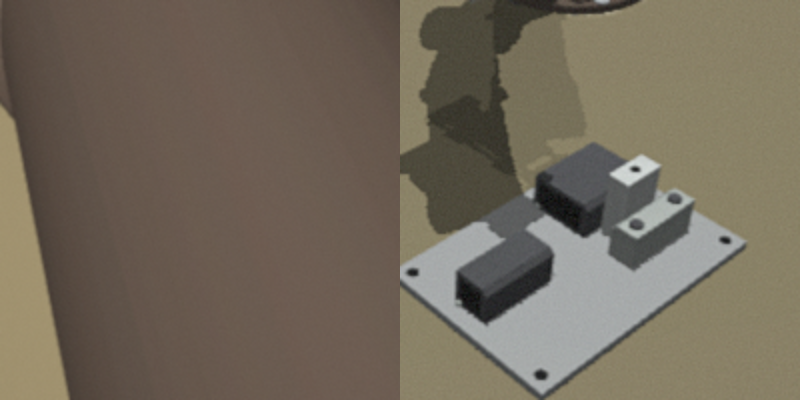

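The block stands upright in the gap: side slope 0.003, top at 86.8 − 1.5 ≈ 85 mm. It's parallel to the gap, midway along the tube to within about 1 mm, and the gripper is clear of it. Handing in.

```bash
python3 -c "from cell import arm; print(arm.sign_off())"
```

```text
the job is handed in; nothing more can be done
None
```

The thin aluminium spacer now stands upright in the gap, resting on the plate, and I handed the job in at about 13.5 s of the 35 s allowed. The wide tube faced the stop, so the gap was 31 mm and the thin 25 mm block was the one that fits.

- **Placing:** I gripped it across its width near the top, turned it about 131° to line up with the gap, and lowered it. There was no contact force on the way in. The vertical force rose by about 9 N when it reached the plate, and only then did I let go.
- **Last checks (scene camera):** The block's top is at about 85 mm after taking off that camera's 1.5 mm height offset, which matches a seated block. It is upright (side slope 0.003), parallel to the gap, and within about 1 mm of midway along the tube. The gripper is about 0.2 m away and touching nothing.
- **Disagreements:** The two cameras differed by about 2–3 mm on where the gap centre was. I corrected sideways using the scene view, and the block went in freely. The held block seemed to lean about 1.7° in that view, and this was gone after release. The top view could not confirm the final pose because the arm blocked it.

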